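# Fetch the coupler from behind the sensor and attenuator

### The arm

A 6-joint arm with a two-finger parallel gripper is mounted at the origin on the work surface. World frame = base frame: x ahead of the robot, y to its left, z up, the work surface at z = 0. Lengths are in m, angles in rad, forces in N, time in s.
With the tool pointing down it reaches from about 0.325 to 0.9 m from the base axis. Payload 6.1 kg.
Tool frame: the origin (TCP) lies midway between the tips of the shut fingers; the grasp point (between the pads) lies 19 mm behind it; x points along the fingers, y is the direction in which the jaws open and shut, and the axes are right-handed (so a half turn about x gives the same grasp; the last joint's range is limited). The gripper opens to 85 mm and grips with 20 to 120 N. Pads are 22 mm wide; open, the fingers measure 114 mm over their backs; the gripper's body (76 mm by 85 mm) begins 54 mm behind the grasp point. The pads swing forward as they close: fully open they stand 13 mm farther back than shut.
Start: joints at [1.057, 0.22, 1.526, -0, 1.395, -0.126], TCP at [0.236, 0.579, 0.231] pointing down, gripper open.
Joint ranges: [-2.98, 2.98], [-0.91, 2.08], [0.09, 2.57], [-1.24, 4.39], [0.2, 2.65], [-2.68, 2.68]. Speed limits (rad/s): [2.57, 2.57, 3.01, 3.14, 3.14, 3.14].

### API

Orientations are given as [roll, pitch, yaw] about the fixed x, y, z axes, in that order (R = Rz(yaw) Ry(pitch) Rx(roll)).
In Python, from plant import movep, move_l, set_joints, gripper_to, hold, inverse_kinematics, observe, get_image, get_calibration, Unreachable, job_done gives the robot as it stands. Calls block until the motion is done:
- movep(position, orientation): joint-space move of the TCP to a pose.
- move_l(position, feed=0.15, rotation=None, max_force=None): straight line of the TCP; rotation=None keeps the orientation; feed is the mean speed in m/s. With max_force (N) it stops when the force on the tool has changed by that much, and returns True; else False.
- set_joints(angles): joint-space move.
- gripper_to(opening, f_grip=None): finger opening in m; f_grip is the grip in N (None keeps the last); returns when the fingers have stopped.
- hold(seconds).
- inverse_kinematics(position, orientation): joint angles nearest the present ones, or None.
- observe(): the state.
- get_image(name): name is "scene" or "top" or "wrist"; returns (picture, depth): 400x640x3 uint8, red, green, blue; 400x640 float32, m along the optical axis (not along the pixel's ray), 0 where there is no reading.
- get_calibration(name): a dict with "intrinsics" (3x3 intrinsics, pixels), "world_from_camera" (4x4, takes a point from camera to world coordinates). Camera axes: x right, y down, z forward; pixel columns grow to the right and rows downward; lengths in m; the calibration is good to about 2 mm. A picture is of the moment at which its call begins: read the wrist's pose just before it. get_calibration takes no time and is no camera call; for the wrist camera it gives the pose at the moment of the call.
A pose or a line that the arm cannot do raises Unreachable and nothing moves.
- job_done(): hands the job in, once; it reports no verdict.
The state is a dict: "time_s": time; "q": joint angles; "joint_velocities": joint speeds; "joint_torque": joint torques, N m; "eef_pos": TCP position; "tcp_rot": TCP orientation; "ft_force": force on the tool from outside, world axes, zero at the start; "torque": the same for the moment, N m; "opening": finger opening in m.
Only numpy, scipy, OpenCV 4.12 (cv2) and the standard library are available. Lean on these libraries where they do the work, as an engineer would, in place of code of your own. Each camera call takes 0.05 s, during which the arm holds its last target.

### The job

Stand the round power sensor and the square finned attenuator upright in the grey side tray, and only then fetch the coupler lying behind them in the white rack and lay it, port upward, squarely in the middle of the test cradle, across both saddles (either end first). Then put the sensor back centred on the round pad and the attenuator on the square pad, upright. Tip neither over, and leave the two little terminations in the rack alone.

Things in the scene. Friction and masses are not known exactly. Their poses are not given: they have to be found in the camera images.
- sensor: round power sensor: grey upright cylinder, diameter 40 mm, 100 mm tall, with a brass and steel connector (diameter 20 mm, 14 mm tall) on top; about 0.3 kg. Origin at the centre of its underside, z up. Starts standing on the round pad in the rack.
- attenuator: finned attenuator: black square upright block with horizontal fins (treat as solid), 45 x 45 mm, 95 mm tall, with a connector (diameter 20 mm, 14 mm tall) on top; about 0.4 kg. Origin at the centre of its underside, x and y square to its sides, z up. Starts standing on the square pad in the rack, beside the sensor (centres 80 mm apart).
- coupler: directional coupler: low bare-aluminium bar lying flat, 40 mm wide (x), 110 mm long (y), 40 mm high, 0.4 kg; a 14 mm long connector (diameter 20 mm) on each end, 138 mm overall, and a 14 mm tall port on top, 35 mm from the centre to +y. Origin: centre of its underside. It starts on the rack's floor 62 mm behind the pads, 45 mm before the 55 mm high back wall; grip it across x at the middle.
- pad_round: round brown cork pad, diameter 74 mm, 4 mm thick, home of the sensor, fixed on the floor of the rack (white metal tray, grey floor, 200 mm deep, 220 mm wide, floor 6 mm above the table, side lips 20 mm high). Origin: centre of its underside, top 4 mm above it. The two pads lie side by side, centres 80 mm apart along the pads' y axis, either one left; x points to the rack's back wall.
- pad_square: square brown cork pad, 74 x 74 mm, 4 mm thick, fixed on the rack's floor beside the round pad, x and y axes parallel to the rack's sides (x to its back wall). Origin at the centre of its underside: its top is 4 mm above it. Home of the attenuator.
- side_tray: empty grey plastic tray fixed on the table, 150 mm (x) by 190 mm (y) outside, walls 5 mm thick and 20 mm high, inner floor 5 mm above the table. Origin: centre of its underside. Room for two things side by side along y, at y = +45 and -45 mm. It lies left or right of the rack, the cradle on the other side.
- cradle_seat (a point): seat of the test cradle: an aluminium plate, 100 x 150 x 10 mm, fixed on the table, with two black U-shaped saddles, 14 mm thick, 38 mm either side of the middle along y. The point: midway between them at the height of their floors, 30 mm above the table; y runs from saddle to saddle and is the coupler's direction. Their lips are 10 mm high, 62 mm apart along x. Open for fingers between.
- term_a: little round steel termination with a brass tip, diameter 22 mm, 32 mm tall, standing in the rack beside one end of the coupler, not to be disturbed. Origin at the centre of its underside.
- term_b: a second termination like the first, standing in the rack beside the other end of the coupler, not to be disturbed.

How it is judged:
On the way, in this order (a step that is already met when the one before it is completed fails the run):
1. sensor and attenuator both stand upright, released, in the side tray while the coupler has not been shifted (x of sensor in the frame of side_tray between -0.055 and 0.055 m and y of sensor in the frame of side_tray between -0.075 and 0.075 m and z of each of sensor, attenuator in the frame of side_tray below 0.01 m and angle between each of sensor, attenuator's own z axis and vertical below 0.1 rad and x of attenuator in the frame of side_tray between -0.055 and 0.055 m and y of attenuator in the frame of side_tray between -0.075 and 0.075 m and linear speed of each of sensor, attenuator below 0.02 m/s and contact force between the fingers and sensor below 0.2 N and contact force between the fingers and attenuator below 0.2 N and distance of coupler from where it was at the start of the episode below 0.02 m), for 0.2 s.
2. the coupler lies released in the cradle's saddles while both still stand in the side tray (x of coupler in the frame of cradle_seat between -0.013 and 0.013 m and y of coupler in the frame of cradle_seat between -0.015 and 0.015 m and z of coupler in the frame of cradle_seat between -0.005 and 0.005 m and angle between the y axis of coupler and the y axis of cradle_seat, either way round below 0.2 rad and angle between coupler's own z axis and vertical below 0.08 rad and linear speed of coupler below 0.02 m/s and contact force between the fingers and coupler below 0.2 N and x of sensor in the frame of side_tray between -0.055 and 0.055 m and y of sensor in the frame of side_tray between -0.075 and 0.075 m and z of each of sensor, attenuator in the frame of side_tray below 0.01 m and angle between each of sensor, attenuator's own z axis and vertical below 0.1 rad and x of attenuator in the frame of side_tray between -0.055 and 0.055 m and y of attenuator in the frame of side_tray between -0.075 and 0.075 m), for 0.2 s.
At the end, for the whole second after the job is handed in: Sensor and attenuator stand upright within 15 mm of the centres of the round and the square pad; the coupler lies port up in both saddles, within 13 mm across, 15 mm along and 0.2 rad of the seat (either way round); all released and at rest (horizontal distance between sensor and pad_round below 0.015 m and z of sensor in the frame of pad_round below 0.008 m and angle between each of sensor, attenuator's own z axis and vertical below 0.1 rad and horizontal distance between attenuator and pad_square below 0.015 m and z of attenuator in the frame of pad_square below 0.008 m and x of coupler in the frame of cradle_seat between -0.013 and 0.013 m and y of coupler in the frame of cradle_seat between -0.015 and 0.015 m and z of coupler in the frame of cradle_seat between -0.005 and 0.005 m and angle between the y axis of coupler and the y axis of cradle_seat, either way round below 0.2 rad and angle between coupler's own z axis and vertical below 0.08 rad and linear speed of each of sensor, attenuator, coupler below 0.02 m/s and contact force between the fingers and sensor below 0.2 N and contact force between the fingers and attenuator below 0.2 N and contact force between the fingers and coupler below 0.2 N); the robot touches nothing.
It fails at once if the sensor or the attenuator is tipped over (angle between any of sensor, attenuator's own z axis and vertical above 0.7 rad).
It fails at once if a termination in the rack is shifted by more than 20 mm (distance of any of term_a, term_b from where it was at the start of the episode above 0.02 m).
It also fails if it takes over 128 s, if anything falls off the work surface, if the arm or the gripper's body presses on something with over 40 N, if the wrist force passes 120 N, or if a joint passes its speed limit or range.

## Working session

There is one attempt and no reset: what is moved stays moved. The work goes in short steps, each a Python script; the robot and the scene stay as the last script left them, time stands still between calls to the robot, and variables do not carry over. Pictures are saved under pics/ and viewed, and the job is handed in when it is done.

```bash
ls; mkdir -p pics
python3 - <<'E'
from plant import *
import cv2,numpy as np
print(observe())
for n in("scene","top","wrist"):
    c=get_calibration(n);im,d=get_image(n)
    print(n,np.round(c["intrinsics"],1).tolist(),np.round(c["world_from_camera"],3).tolist())
    cv2.imwrite(f"pics/{n}0.png",im[:,:,::-1]);np.save(f"pics/{n}0.npy",d)
E
```

```text
pics
{'time_s': 0.0, 'q': array([ 1.05690739e+00,  2.21248135e-01,  1.52762189e+00, -1.49132570e-05,
        1.39470791e+00, -1.26076839e-01]), 'joint_velocities': array([ 1.99790929e-04,  8.50916836e-04, -2.91428998e-05,  1.77633028e-03,
        3.16860357e-05, -8.46810926e-04]), 'joint_torque': array([ 3.34350625e-04, -4.96898532e+01, -3.89392948e+01, -1.54704462e-04,
        1.09985561e-02, -8.68553656e-07]), 'eef_pos': array([0.23604258, 0.57804925, 0.23017991]), 'tcp_rot': array([-1.68948017,  1.56881099, -2.07728964]), 'ft_force': array([-0.26162463, -0.10657258, -0.54663478]), 'torque': array([-0.0377205 , -0.02729679,  0.01304178]), 'opening': 0.08520312810264263}
scene [[364.9, 0.0, 320.0], [0.0, 364.9, 193.8], [0.0, 0.0, 1.0]] [[0.834, 0.409, -0.371, 0.836], [0.552, -0.638, 0.537, -0.398], [-0.017, -0.652, -0.758, 0.6], [0.0, 0.0, 0.0, 1.0]]
top [[512.3, 0.0, 309.1], [0.0, 512.3, 201.4], [0.0, 0.0, 1.0]] [[-0.016, -0.978, 0.209, 0.301], [-1.0, 0.017, 0.0, -0.004], [-0.004, -0.209, -0.978, 1.351], [0.0, 0.0, 0.0, 1.0]]
wrist [[279.9, 0.0, 318.1], [0.0, 279.9, 201.2], [0.0, 0.0, 1.0]] [[0.379, 0.885, 0.27, 0.168], [0.925, -0.363, -0.112, 0.607], [-0.001, 0.292, -0.956, 0.373], [0.0, 0.0, 0.0, 1.0]]
```

View pics/scene0.png

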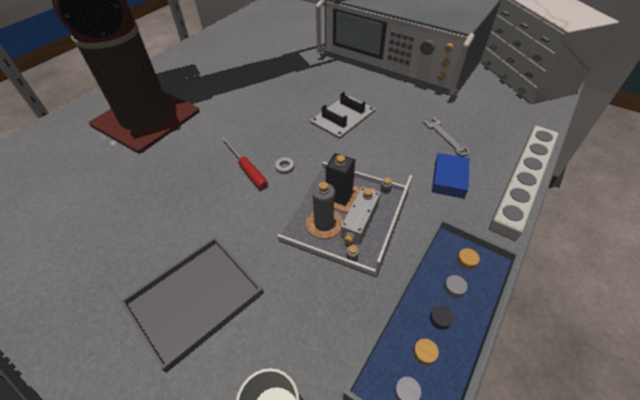

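View pics/top0.png

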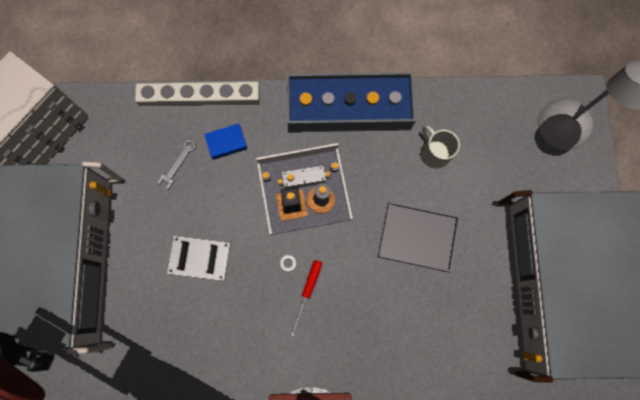

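View pics/wrist0.png

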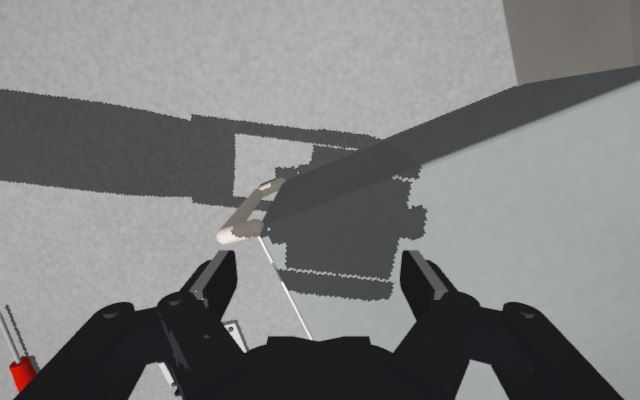

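Run:
```python
import cv2
im=cv2.imread("pics/top0.png")
cv2.imwrite("pics/topz1.png",cv2.resize(im[135:245,245:365],None,fx=5,fy=5,interpolation=cv2.INTER_CUBIC))
cv2.imwrite("pics/topz2.png",cv2.resize(im[190:290,155:245],None,fx=5,fy=5,interpolation=cv2.INTER_CUBIC))
```

```text
(no output)
```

View pics/topz1.png

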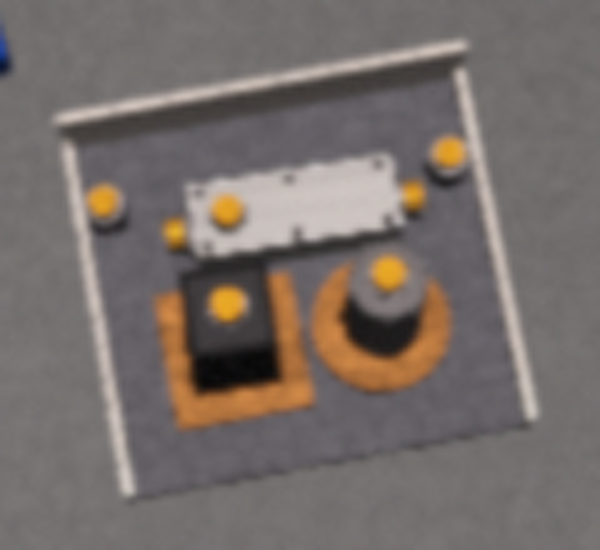

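View pics/topz2.png

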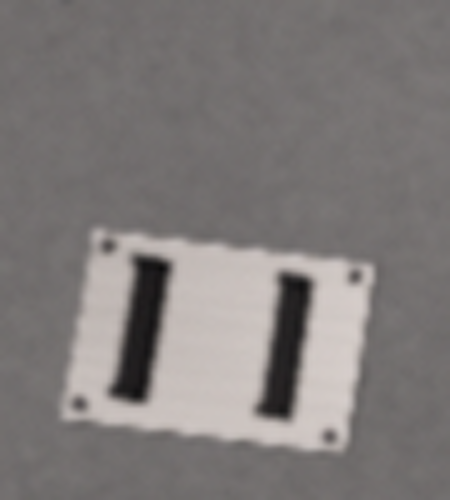

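```bash
cat > h.py <<'E'
from plant import *
import numpy as np,cv2
def ray(c,uv,z):
    """pixels -> world points on plane z"""
    K=np.array(c["intrinsics"]);T=np.array(c["world_from_camera"])
    uv=np.atleast_2d(np.asarray(uv,float))
    d=np.c_[uv,np.ones(len(uv))]@np.linalg.inv(K).T@T[:3,:3].T
    s=(z-T[2,3])/d[:,2]
    return T[:3,3]+d*s[:,None]
def blobs(m,amin):
    cs,_=cv2.findContours(m.astype(np.uint8),cv2.RETR_EXTERNAL,cv2.CHAIN_APPROX_NONE)
    return [c for c in cs if cv2.contourArea(c)>=amin]
def rect(c,cont,z):
    p=ray(c,cont.reshape(-1,2),z)[:,:2]
    r=cv2.minAreaRect((p*1000).astype(np.float32))
    return np.round(r[0],1),np.round(r[1],1),round(r[2],1)
def cen(cont):
    M=cv2.moments(cont);return np.array([M['m10'],M['m01']])/M['m00']
E
python3 - <<'E'
from h import *
im=cv2.imread("pics/top0.png");c=get_calibration("top");d=np.load("pics/top0.npy")
hsv=cv2.cvtColor(im,cv2.COLOR_BGR2HSV)
x0,x1,y0,y1=245,365,135,245
roi=np.zeros(im.shape[:2],bool);roi[y0:y1,x0:x1]=1
org=(hsv[...,0]>5)&(hsv[...,0]<28)&(hsv[...,1]>110)&(hsv[...,2]>70)&roi
for b in blobs(org,5):
    m=cen(b); col=hsv[int(m[1]),int(m[0])]
    print("orange",m.round(1),cv2.contourArea(b),col, [ray(c,m,z)[0].round(4)[:2].tolist() for z in(.010,.06,.119,.124)])
    if cv2.contourArea(b)>100: print("  rect z10",rect(c,cv2.convexHull(b),.010))
# tray / cradle by deviation
for name,(X0,X1,Y0,Y1),z in (("cradle",(155,245,225,290),.01),("tray",(370,470,195,280),.02),("coupler",(275,332,160,192),.046)):
    g=im[Y0:Y1,X0:X1].astype(int).mean(2); 
    print(name,np.percentile(g,[1,10,50,90,99]))
    if name!="tray": m=g>np.percentile(g,50)+ (30 if name=="coupler" else 40)
    else: m=g<50
    if name=="coupler": m=g>130
    if name=="cradle": m=g>130
    mm=np.zeros(im.shape[:2],np.uint8);mm[Y0:Y1,X0:X1]=m
    for b in blobs(mm,100): print(rect(c,b,z),cv2.contourArea(b))
E
```

```text
orange [290.  195.3] 37.0 [ 20 212 230] [[0.6044, 0.0473], [0.5931, 0.0454], [0.5797, 0.0432], [0.5786, 0.043]]
orange [291.7 207.9] 335.0 [ 0 16 16] [[0.5699, 0.0431], [0.5599, 0.0414], [0.548, 0.0393], [0.547, 0.0392]]
  rect z10 (array([578.7,  44. ]), array([74.4, 73.7]), 10.0)
orange [320.  202.9] 274.0 [165  19  27] [[0.5822, -0.0327], [0.5717, -0.0317], [0.5593, -0.0304], [0.5583, -0.0303]]
  rect z10 (array([587.3, -33.6]), array([72.7, 62.3]), 76.2)
orange [322.3 189.1] 28.0 [ 20 213 230] [[0.62, -0.0398], [0.6081, -0.0384], [0.5941, -0.0368], [0.5929, -0.0367]]
orange [279.6 181.3] 13.5 [ 21 197 218] [[0.6435, 0.075], [0.6308, 0.0721], [0.6157, 0.0686], [0.6144, 0.0683]]
orange [289.9 176.8] 21.0 [ 19 208 227] [[0.6557, 0.0472], [0.6425, 0.0453], [0.6269, 0.0431], [0.6256, 0.0429]]
orange [265.  174.8] 20.0 [ 19 211 222] [[0.6625, 0.1145], [0.649, 0.1101], [0.6331, 0.1049], [0.6318, 0.1045]]
orange [327.4 173.7] 15.0 [ 19 208 218] [[0.6626, -0.0543], [0.6491, -0.0525], [0.6332, -0.0502], [0.6318, -0.05]]
orange [334.4 165.2] 19.5 [ 19 212 223] [[0.6862, -0.074], [0.6719, -0.0714], [0.6549, -0.0683], [0.6535, -0.068]]
cradle [ 29.66666667 108.         113.         193.66666667 203.33333333]
(array([441.1, 289.1]), array([152. , 102.9]), 81.9) 2162.5
tray [ 69.66666667 107.33333333 114.66666667 124.         127.66666667]
coupler [ 43.64        77.1        104.66666667 194.33333333 197.66666667]
(array([649.5,  11.9]), array([ 41.4, 133.2]), 8.3) 583.0
```

```bash
cat >> h.py <<'E'
def ori(a): # tool down, jaws along heading a (rad)
    return [0,np.pi/2,a-np.pi/2]
def st(s=""):
    o=observe();print(s,"t%.1f"%o["time_s"],o["eef_pos"].round(4),"open %.4f"%o["opening"],"F",o["ft_force"].round(1))
def snap(n,f):
    c=get_calibration(n);im,d=get_image(n)
    cv2.imwrite(f"pics/{f}.png",im[:,:,::-1]);np.savez(f"pics/{f}.npz",d=d,K=c["intrinsics"],T=c["world_from_camera"])
def load(f):
    z=np.load(f"pics/{f}.npz");return cv2.imread(f"pics/{f}.png"),z["d"],{"intrinsics":z["K"],"world_from_camera":z["T"]}
E
python3 - <<'E'
from h import *
p=observe()["eef_pos"]
move_l([p[0],p[1],.33],feed=.25)
movep([.44,.24,.30],ori(-.14));st();snap("wrist","w_cradle")
movep([.60,.02,.30],ori(.175));st();snap("wrist","w_rack")
movep([.50,-.26,.30],ori(-.2));st();snap("wrist","w_tray")
E
```

```text
t2.2 [0.4398 0.2408 0.3   ] open 0.0857 F [-0.4  0.4 -0. ]
 t3.3 [0.5998 0.0212 0.3   ] open 0.0855 F [-0.1  0.9 -0.2]
 t4.5 [ 0.5006 -0.2589  0.3001] open 0.0855 F [ 0.6 -0.7  1.1]
```

View pics/w_cradle.png

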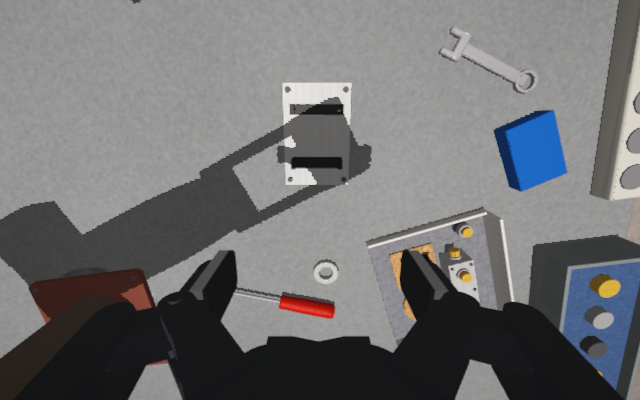

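View pics/w_rack.png

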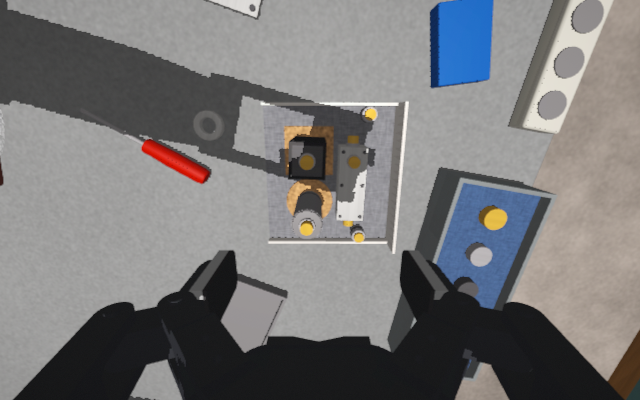

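View pics/w_tray.png

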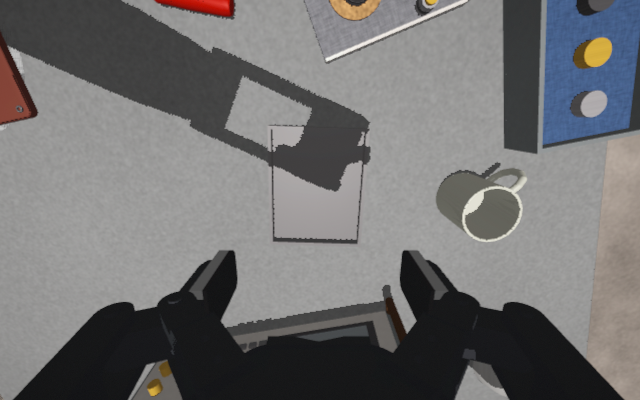

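Run:
```python
from h import *
def sub(f,x0,y0,x1,y1,s,o):
    im=cv2.imread(f"pics/{f}.png")[y0:y1,x0:x1];cv2.imwrite(f"pics/{o}.png",cv2.resize(im,None,fx=s,fy=s,interpolation=cv2.INTER_CUBIC))
sub("w_cradle",270,70,370,200,4,"zc");sub("w_rack",255,90,415,260,3.5,"zr");sub("w_tray",260,115,380,255,4,"zt")
im,d,c=load("w_rack")
hsv=cv2.cvtColor(im,cv2.COLOR_BGR2HSV)
y=(hsv[...,0]>12)&(hsv[...,0]<30)&(hsv[...,1]>150)&(hsv[...,2]>40)
y[:, :255]=0;y[:,415:]=0;y[:90]=0;y[260:]=0
for b in blobs(y,15):
    m=cen(b);dd=d[int(m[1]),int(m[0])];K=c["intrinsics"];P=c["world_from_camera"]@np.array([(m[0]-K[0,2])/K[0,0]*dd,(m[1]-K[1,2])/K[1,1]*dd,dd,1])
    print(m.round(1),cv2.contourArea(b),"depthpt",P[:3].round(4),[ray(c,m,z)[0,:2].round(4).tolist() for z in(.06,.119,.124)])
```

```text
[358.2 236.9] 50.0 depthpt [ 0.6805 -0.0725  0.0391] [[0.6757, -0.0638], [0.662, -0.0393], [0.6608, -0.0373]]
[347.6 223.1] 24.5 depthpt [ 0.6605 -0.0549  0.0331] [[0.6557, -0.0451], [0.6451, -0.0235], [0.6442, -0.0217]]
[306.1 227.6] 113.0 depthpt [ 0.5953 -0.0358  0.125 ] [[0.597, -0.0625], [0.5955, -0.0383], [0.5954, -0.0362]]
[353.9 161.9] 82.5 depthpt [0.6457 0.0444 0.0609] [[0.6458, 0.0443], [0.6367, 0.0521], [0.636, 0.0527]]
[306.3 162.2] 121.5 depthpt [0.5825 0.042  0.1177] [[0.5818, 0.0326], [0.5826, 0.0422], [0.5826, 0.043]]
[352.6 138.9] 52.5 depthpt [0.6412 0.0727 0.0332] [[0.6377, 0.0742], [0.6299, 0.0773], [0.6292, 0.0776]]
[369.7 114. ] 73.0 depthpt [0.6568 0.11   0.0385] [[0.6531, 0.1092], [0.6429, 0.107], [0.642, 0.1068]]
```

View pics/zc.png

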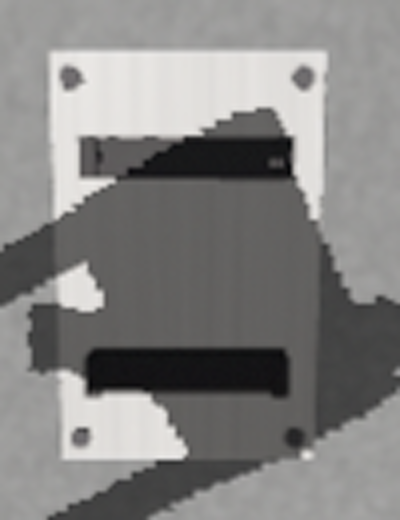

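View pics/zr.png

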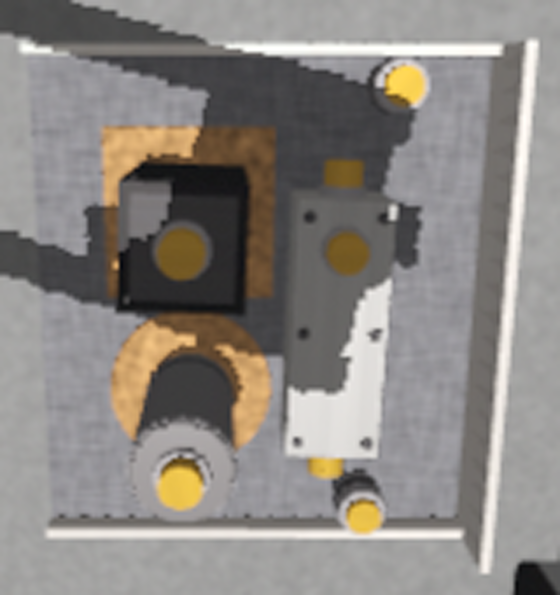

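View pics/zt.png

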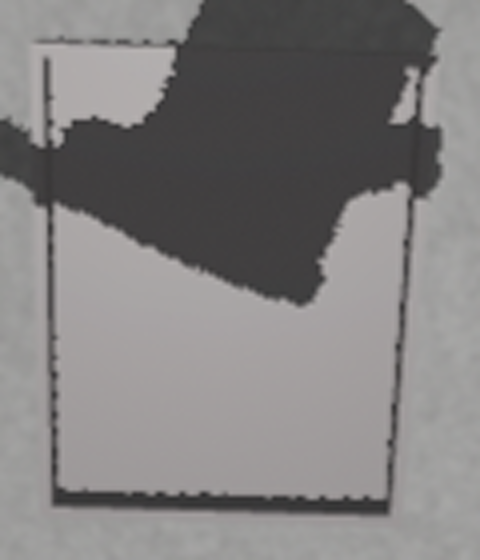

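Run:
```python
from h import *
im,d,c=load("w_rack")
g=lambda L,s,o:np.array(L)/s+np.array(o)
print("pads",ray(c,g([(190,212),(191,392)],3.5,(255,90)),.01).round(4)[:,:2].tolist())
print("sq corners",ray(c,g([(103,127),(277,127),(277,298)],3.5,(255,90)),.01).round(4)[:,:2].tolist())
im,d,c=load("w_cradle")
q=ray(c,g([(50,52),(327,52),(316,460),(63,460)],4,(270,70)),.01)[:,:2]
print("cradle",q.round(4).tolist(),q.mean(0), [np.linalg.norm(q[i]-q[i-1]).round(4) for i in range(4)], np.degrees(np.arctan2(*(q[0]-q[3])[::-1])),np.degrees(np.arctan2(*(q[1]-q[0])[::-1])))
s=ray(c,g([(82,138),(292,140),(290,350),(86,350)],4,(270,70)),.04)[:,:2];print("saddle lips top edge far sides",s.round(4).tolist(),s.mean(0))
im,d,c=load("w_tray")
# height map points
K,T=c["intrinsics"],c["world_from_camera"]
v,u=np.mgrid[115:255,260:385];dd=d[115:255,260:385]
P=np.stack([(u-K[0,2])/K[0,0]*dd,(v-K[1,2])/K[1,1]*dd,dd],-1)@T[:3,:3].T+T[:3,3]
z=P[...,2]
print("z pct",np.percentile(z,[2,10,50,90,98]).round(4))
m=(z>.016)&(z<.026)
r=cv2.minAreaRect((P[m][:,:2]*1000).astype(np.float32));print("tray rim",m.sum(),r)
cv2.imwrite("pics/ztm.png",cv2.resize((np.clip(z,0,.025)/.025*255).astype(np.uint8),None,fx=4,fy=4))
```

```text
pads [[0.5827, 0.0429], [0.5967, -0.0382]]
sq corners [[0.5402, 0.0719], [0.6133, 0.0848], [0.6274, 0.012]]
cradle [[0.4063, 0.3668], [0.5044, 0.353], [0.4844, 0.2044], [0.3851, 0.2184]] [0.4450737  0.28567177] [np.float64(0.1499), np.float64(0.0991), np.float64(0.1499), np.float64(0.1003)] 81.84527906677197 -8.002500691541728
saddle lips top edge far sides [[0.4154, 0.335], [0.486, 0.3244], [0.4772, 0.2537], [0.4048, 0.2639]] [0.44583333 0.29425376]
z pct [-0.0014 -0.0006  0.0044  0.0124  0.0205]
tray rim 1509 ((491.8720397949219, -293.36456298828125), (190.627685546875, 150.26007080078125), 76.79812622070312)
```

View pics/ztm.png

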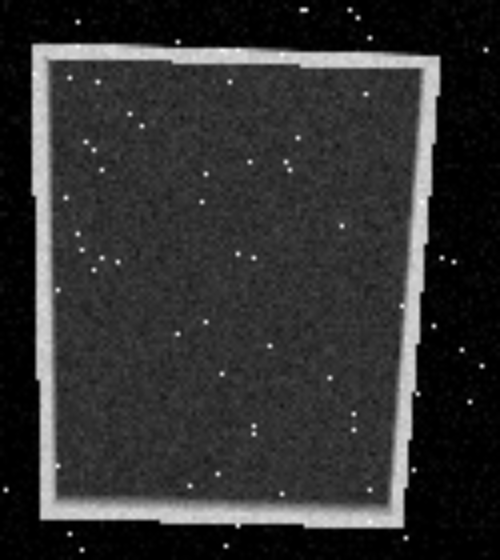

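```bash
cat >> h.py <<'E'
RY=np.radians(10.0);TY=np.radians(-13.2);CY=np.radians(-8.1)
SEN=np.array([.5948,-.0365]);ATT=np.array([.5822,.0425]);TRAY=np.array([.492,-.2934])
ty=np.array([-np.sin(TY),np.cos(TY)]);TS=TRAY-.045*ty;TA=TRAY+.045*ty
def pick(p,a,z,up,f=40,op=.085):
    gripper_to(op)
    movep([*p,up],ori(a)); move_l([*p,z+.03],feed=.2)
    h=move_l([*p,z],feed=.06,max_force=8);st("down stop=%s"%h)
    gripper_to(0.0,f_grip=f);hold(.2);st("gripped")
    move_l([*p,up],feed=.15);st("lifted")
def place(p,a,z,up,op=.085):
    movep([*p,up],ori(a));move_l([*p,z+.015],feed=.2)
    hold(.3)
    h=move_l([*p,z-.004],feed=.02,max_force=4);st("touch=%s"%h)
    gripper_to(op);hold(.2);st("open")
    move_l([*p,up],feed=.2)
E
python3 - <<'E'
from h import *
pick(SEN,RY,.065,.24)
snap("wrist","w1");snap("scene","s1")
E
```

```text
down stop=False t7.2 [ 0.5947 -0.0364  0.0647] open 0.0849 F [0.2 0.1 0.4]
gripped t7.9 [ 0.5951 -0.0366  0.0655] open 0.0394 F [-0.6 -0.   5. ]
lifted t9.2 [ 0.594  -0.0364  0.2385] open 0.0393 F [ 0.5  0.3 -3.7]
```

```bash
python3 -c "
import cv2,numpy as np
a=cv2.imread('pics/w1.png');b=cv2.imread('pics/s1.png')
cv2.imwrite('pics/c1.png',cv2.resize(np.vstack([a,b]),(480,600)))"
```

```text
(no output)
```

View pics/c1.png

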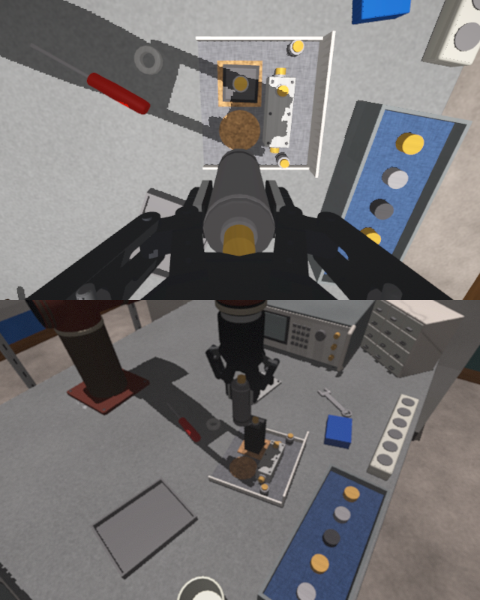

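The sensor is held upright and the round pad is now clear of it (around pixel (318,172) in the full wrist view). I'll measure the pad from this view, then place the sensor.

Run:
```python
from h import *
im,d,c=load("w1");hsv=cv2.cvtColor(im,cv2.COLOR_BGR2HSV)
m=(hsv[...,0]>5)&(hsv[...,0]<28)&(hsv[...,1]>90)&(hsv[...,2]>40);m[:, :280]=0;m[:,365:]=0;m[:140]=0;m[205:]=0
for b in blobs(m,60):
    if cv2.contourArea(b)<60: continue
    h=ray(c,b.reshape(-1,2),.01)[:,:2];print(cen(b).round(1),cv2.contourArea(b),rect(c,b,.01),h.mean(0).round(4), cv2.minEnclosingCircle((h*1000).astype(np.float32)))
place(TS,TY,.060,.24)
pick(ATT,RY,.063,.25,f=50)
snap("wrist","w2")
```

```text
[319.2 173. ] 2190.0 (array([595.1, -35.5]), array([72.8, 70.9]), 9.9) [ 0.5953 -0.0357] ((595.3219604492188, -36.24921417236328), 36.86996078491211)
touch=True t12.5 [ 0.4816 -0.3371  0.0605] open 0.0386 F [0.  0.4 5.1]
open t13.3 [ 0.4805 -0.3361  0.059 ] open 0.0849 F [0.9 0.5 0.1]
down stop=False t17.6 [0.5821 0.0425 0.0627] open 0.0852 F [-0.   0.3  1.2]
gripped t18.2 [0.5825 0.0424 0.0636] open 0.0448 F [-2.8  0.5  6.5]
lifted t19.6 [0.5815 0.0425 0.2485] open 0.0446 F [ 0.4  0.  -4.4]
```

View pics/w2.png

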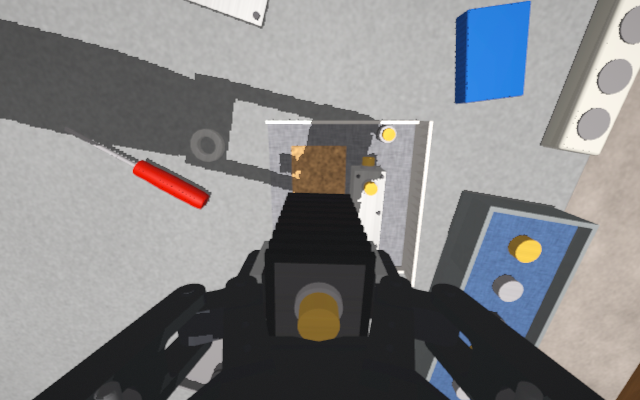

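The attenuator is held squarely (centre about (320,300)) and its pad shows at (320,168). The round pad measures 36.9 mm in radius against the stated 37. Next I'll place the attenuator.

```bash
python3 - <<'E'
from h import *
place(TA,TY,.058,.25)
movep([.50,-.21,.33],ori(TY));snap("wrist","w3");st()
movep([.60,.02,.30],ori(RY));snap("wrist","w4");snap("top","t4")
E
python3 -c "
import cv2,numpy as np
a=cv2.imread('pics/w3.png');b=cv2.imread('pics/w4.png')
cv2.imwrite('pics/c2.png',cv2.resize(np.vstack([a,b]),(480,600)))"
```

```text
touch=True t22.9 [ 0.5021 -0.2495  0.0586] open 0.0450 F [-0.9  0.7  3.9]
open t23.6 [ 0.5007 -0.2485  0.0569] open 0.0851 F [ 0.2  0.9 -0. ]
 t25.2 [ 0.4996 -0.2097  0.3286] open 0.0851 F [ 0.5 -0.7 -0.3]
```

View pics/c2.png

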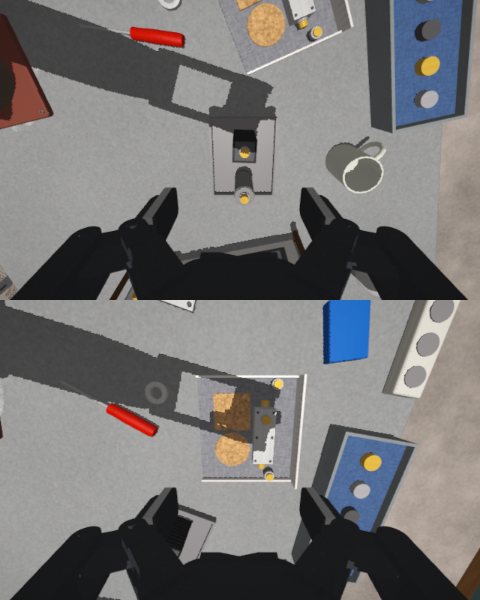

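Both stand upright in the tray, at about (327,201) and (325,262) in the full picture. Now the coupler, the square pad and the back wall.

Run:
```python
from h import *
im,d,c=load("w4");hsv=cv2.cvtColor(im,cv2.COLOR_BGR2HSV);K,T=c["intrinsics"],c["world_from_camera"]
v,u=np.mgrid[95:250,255:415];dd=d[95:250,255:415]
P=np.stack([(u-K[0,2])/K[0,0]*dd,(v-K[1,2])/K[1,1]*dd,dd],-1)@T[:3,:3].T+T[:3,3];z=P[...,2]
m=((z>.043)&(z<.049)).astype(np.uint8);m=cv2.morphologyEx(m,cv2.MORPH_OPEN,np.ones((3,3)))
n,l,s,_=cv2.connectedComponentsWithStats(m)
for i in range(1,n):
    if s[i,4]>200: print("coupler top",s[i],cv2.minAreaRect((P[l==i][:,:2]*1000).astype(np.float32)))
ax=np.array([np.cos(RY),np.sin(RY)])
m=(z>.055)&(z<.066);w=P[m][:,:2]@ax;print("wall along rack x",np.percentile(w,[5,25,50,75,95]).round(4))
print("coupler centre along rack x",np.array([.6515,.0095])@ax)
m=(hsv[...,0]>5)&(hsv[...,0]<28)&(hsv[...,1]>90)&(hsv[...,2]>40);m[:,:255]=0;m[:,415:]=0;m[:95]=0;m[250:]=0
for b in blobs(m,15):
    p=cen(b);print(p.round(1),cv2.contourArea(b),rect(c,b,.01) if cv2.contourArea(b)>300 else (ray(c,p,.06)[0,:2].round(4),ray(c,p,.038)[0,:2].round(4)))
im,d,c=load("w3");hsv=cv2.cvtColor(im,cv2.COLOR_BGR2HSV)
m=(hsv[...,0]>12)&(hsv[...,0]<30)&(hsv[...,1]>150)&(hsv[...,2]>40);m[:,:280]=0;m[:,365:]=0;m[:150]=0;m[280:]=0
for b in blobs(m,15):
    p=cen(b);x=ray(c,p,.117)[0,:2];r=x-TRAY;print("tray item",p.round(1),x.round(4),"tray frame",[(r@[np.cos(TY),np.sin(TY)]).round(4),(r@ty).round(4)])
```

```text
coupler top [  83   50   31   74 1856] ((652.196533203125, 9.119220733642578), (40.18070983886719, 109.41790771484375), 8.360445976257324)
wall along rack x [0.6402 0.6475 0.7092 0.7106 0.712 ]
coupler centre along rack x 0.6432519087752894
[359.2 235.6] 63.5 (array([ 0.6761, -0.0642]), array([ 0.6812, -0.0732]))
[348.6 221.4] 43.0 (array([ 0.6561, -0.0449]), array([ 0.6601, -0.0528]))
[309.5 198.4] 1503.5 (array([595.4, -35.9]), array([72.4, 72.1]), 9.8)
[354.4 160.1] 104.5 (array([0.6458, 0.0441]), array([0.6492, 0.0413]))
[353.2 137.2] 70.0 (array([0.6379, 0.0738]), array([0.6408, 0.0727]))
[309.2 148. ] 2265.0 (array([581.8,  42.3]), array([73.6, 73.9]), 9.8)
[370.5 111.9] 90.5 (array([0.6534, 0.1091]), array([0.6572, 0.11  ]))
tray item [325.5 264.8] [ 0.4813 -0.3367] tray frame [np.float64(-0.0005), np.float64(-0.0446)]
tray item [325.8 203.6] [ 0.502  -0.2478] tray frame [np.float64(-0.0007), np.float64(0.0467)]
```

Run:
```python
from h import *
pick(np.array([.652,.0092]),np.radians(9.5),.012,.22,f=50,op=.066)
snap("wrist","w5")
```

```text
down stop=False t28.8 [0.6518 0.0092 0.0116] open 0.0663 F [-0.  -0.2  0.5]
gripped t29.3 [0.6524 0.0091 0.0127] open 0.0395 F [-1.8 -0.4  5. ]
lifted t30.8 [0.6512 0.0093 0.2184] open 0.0390 F [-0.2 -0.9 -6.3]
```

View pics/w5.png

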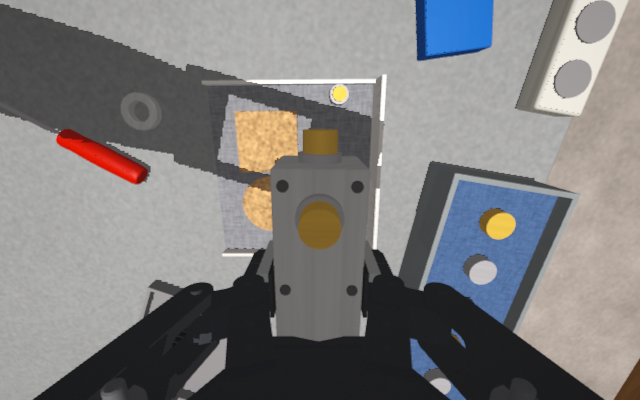

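The coupler is held level and square with its port up (port at (320,222), end connector at (320,142)). Next it goes to the cradle.

Run:
```python
from h import *
place(np.array([.4448,.2862]),CY,.036,.22,op=.066)
movep([.44,.22,.30],ori(CY));snap("wrist","w6");snap("top","t6");st()
im,d,c=load("w6");K,T=c["intrinsics"],c["world_from_camera"]
hsv=cv2.cvtColor(im,cv2.COLOR_BGR2HSV)
P=np.dstack(np.meshgrid(np.arange(640),np.arange(400)));P=np.stack([(P[...,0]-K[0,2])/K[0,0]*d,(P[...,1]-K[1,2])/K[1,1]*d,d],-1)@T[:3,:3].T+T[:3,3]
near=np.hypot(P[...,0]-.445,P[...,1]-.286)<.1
m=(near&(P[...,2]>.066)&(P[...,2]<.074)).astype(np.uint8);m=cv2.morphologyEx(m,cv2.MORPH_OPEN,np.ones((3,3)))
n,l,s,_=cv2.connectedComponentsWithStats(m);i=1+s[1:,4].argmax()
print("top",s[i],P[l==i][:,2].mean(),cv2.minAreaRect((P[l==i][:,:2]*1000).astype(np.float32)))
Q=P[l==i];A=np.c_[Q[:,:2],np.ones(len(Q))];print("tilt",np.linalg.lstsq(A,Q[:,2],rcond=None)[0][:2])
```

```text
touch=True t34.2 [0.4446 0.2861 0.0367] open 0.0395 F [-1.1 -0.8  4.3]
open t34.8 [0.4429 0.2854 0.035 ] open 0.0658 F [-0.  -0.   0.3]
 t36.4 [0.4392 0.22   0.2979] open 0.0661 F [ 0.3 -0.2 -0.7]
top [ 299   77   33   89 2547] 0.06995261143116874 ((445.6563415527344, 285.8348388671875), (108.79114532470703, 40.17140579223633), 81.60285186767578)
tilt [0.00166204 0.00052979]
```

View pics/w6.png

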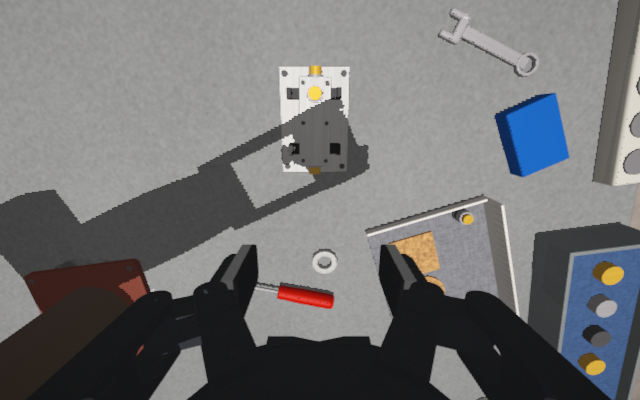

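The coupler sits at (0.4457, 0.2858) with its top at 0.070, level and within 1 mm of the plate centre. Next, the return of the sensor and the attenuator.

```bash
python3 - <<'E'
from h import *
PR=np.array([.5952,-.0361]);PS=np.array([.5820,.0424])
pick(TA,TY,.058,.25,f=50)
place(PS,RY,.063,.25)
pick(TS,TY,.060,.25,f=40)
place(PR,RY,.065,.25)
movep([.60,.02,.32],ori(RY));snap("wrist","w7")
movep([.55,.02,.32],ori(RY-np.pi) if inverse_kinematics([.55,.02,.32],ori(RY-np.pi)) is not None else ori(RY));snap("wrist","w8");snap("top","t8");snap("scene","s8");st()
for f in("w7","w8"):
    im,d,c=load(f);hsv=cv2.cvtColor(im,cv2.COLOR_BGR2HSV);K,T=c["intrinsics"],c["world_from_camera"]
    m=(hsv[...,0]>12)&(hsv[...,0]<30)&(hsv[...,1]>150)&(hsv[...,2]>40)
    for b in blobs(m,25):
        p=cen(b)
        for n,z,t in(("sensor",.124,PR),("att",.119,PS)):
            x=ray(c,p,z)[0,:2]
            if np.linalg.norm(x-t)<.02: print(f,n,p.round(1),x.round(4),"off mm",((x-t)*1000).round(1),d[int(p[1]),int(p[0])])
E
python3 -c "
import cv2,numpy as np
a=cv2.imread('pics/w7.png');b=cv2.imread('pics/s8.png')
cv2.imwrite('pics/c3.png',cv2.resize(np.vstack([a,b]),(480,600)))
cv2.imwrite('pics/t8z.png',cv2.resize(cv2.imread('pics/t8.png')[135:290,150:470],None,fx=2.5,fy=2.5))"
```

```text
down stop=False t40.1 [ 0.5022 -0.2495  0.0577] open 0.0849 F [-0.8  1.   0.6]
gripped t40.8 [ 0.5024 -0.2498  0.0586] open 0.0450 F [-3.3  1.2  5.9]
lifted t42.2 [ 0.5017 -0.2492  0.2486] open 0.0446 F [-0.1 -0.4 -5. ]
touch=True t45.4 [0.5818 0.0424 0.0636] open 0.0446 F [-0.8  0.2  4.3]
open t46.0 [0.5801 0.0425 0.0619] open 0.0854 F [ 0.3  1.2 -0.5]
down stop=False t50.4 [ 0.4816 -0.3371  0.0597] open 0.0850 F [ 0.6 -0.1 -0.2]
gripped t51.1 [ 0.4818 -0.3374  0.0605] open 0.0389 F [-2.2  0.7  6.1]
lifted t52.5 [ 0.4812 -0.3367  0.2485] open 0.0390 F [-1.  -0.  -4.2]
touch=True t55.7 [ 0.595  -0.0361  0.0655] open 0.0391 F [-0.3  0.3  5.6]
open t56.5 [ 0.5935 -0.0358  0.064 ] open 0.0850 F [ 0.2 -0.3 -0.4]
 t58.5 [0.5502 0.0195 0.319 ] open 0.0852 F [-0.2 -0.7 -0. ]
w7 sensor [306.3 220.8] [ 0.5951 -0.0357] off mm [-0.1  0.4] 0.36104023
w7 att [306.  159.1] [0.5817 0.042 ] off mm [-0.3 -0.4] 0.3430813
w8 sensor [345.7 226.8] [ 0.5943 -0.0358] off mm [-0.9  0.3] 0.36261007
w8 att [347.5 165.5] [0.5812 0.042 ] off mm [-0.8 -0.4] 0.34308615
```

View pics/c3.png

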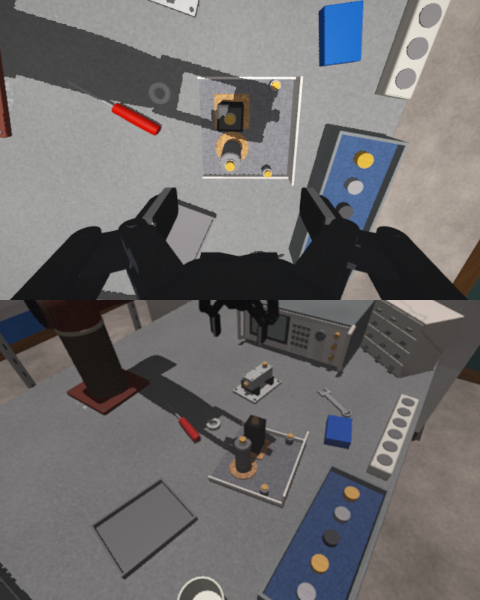

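View pics/t8z.png

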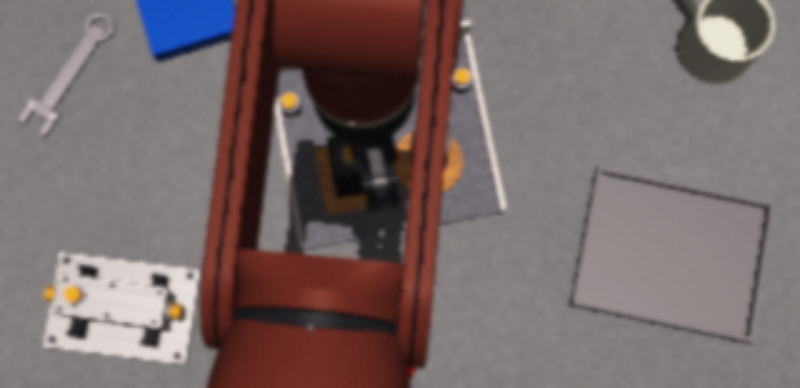

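The sensor and attenuator stand upright on their pads, the coupler lies across both saddles (near (115,305) in the zoomed top view), and the terminations are where they were. Handing in.

```bash
python3 -c "
from h import *
hold(.5);st();job_done()"
```

```text
t59.0 [0.5501 0.02   0.32  ] open 0.0850 F [0.5 0.9 0.3]
the job is handed in; nothing more can be done
```

The job is done and was handed in at 59 s of the 128 s allowed. I moved the sensor and attenuator to the side tray and laid the coupler, port up, in the test cradle. Then I put both back on their pads.

- **In the side tray:** both stood within 2 mm of the y = ±45 mm positions before I touched the coupler.
- **Coupler:** its centre is within about 1 mm of the middle of the cradle plate. Its top is at 70 mm as expected, it is level, and its heading is within about 0.5° of the cradle's.
- **Sensor and attenuator:** two wrist-camera views put each within 1 mm of its pad centre and upright. Each met its pad at the height expected.
- **Terminations:** they look unmoved in the last pictures; I did not measure them again after the last placing.
- **Forces and grasps:** the tool never read more than about 7 N at any check, and no grasp slipped.

**Disagreement:** for the fixed parts, the top camera differed from the wrist camera by up to about 5 mm. I went with the wrist camera, because objects placed by it turned up within 2 mm of where I had commanded them.

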